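# Draw in the turnbuckle jig and toggle the part down

### The job

Turn the hexagonal brass turnbuckle barrel on the bench jig so that its two blue jaws draw in together, until both orange spring pads are pressed home against their holders and grip the grey housing firmly, but do not wrench on beyond that. Then push the red toggle clamp handle down over centre to its stop, so that its rubber pad holds the housing down, and let go. Leave the bottle, the screwdriver and the spare housing where they are.

Things in the scene. Friction and masses are not known exactly. Their poses are not given: they have to be found in the camera images.
- jig: aluminium base plate 240 x 280 x 12 mm with the whole jig on it, fixed. Origin at the centre of its underside; x points away from the robot at yaw 0, y along the turnbuckle, z up. In this frame the barrel axis lies at x = -95, z = 80 mm; the dark anvil under the part is centred at x = 25, y = 0, its top at z = 32 mm; the clamp handle's pivot (axis along y) is at x = 106, z = 122 mm
- barrel_mid (a point): centre of the brass barrel, on its axis: a hexagonal bar 30 mm across flats (35 across corners), 100 mm long along its y axis, the turning axis; this frame turns with it. 66 mm of free height below the axis, so open fingers can straddle the barrel and swing round it. The jaws' uprights stay 70 mm or more either side of this point and reach 16 mm above the axis
- turnbuckle (a joint): barrel angle, rad. It grows and the jaws draw in when the barrel's top moves away from the robot (right-hand turn about jig +y), 3.82 mm per rad for each jaw. At 0 two flats are upright, facing jig +x and -x; flats repeat every pi/3. Starts at 0 to 0.65. Turns with 0.3 N m while free and stays where left; the pads' springs add up to 0.2 N m, then it stiffens quickly
- jaw_l: left jaw (jig +y), blue, slides along jig y with the turnbuckle; origin under its foot, 100 mm from the centre line at angle 0. It carries a dark holder whose reach towards the part was set by hand (0 to 3 mm further in, differs on each jaw), so the barrel angle at which the pads are home is about 2.6 to 3.4 rad and has to be felt or seen
- jaw_r: right jaw (jig -y), mirror image of jaw_l, drawn in equally. Each holder bears an orange pad 36 x 28 mm, 8 thick, on a spring: 4 mm gap to the holder, 24 N when pressed home. At angle 0 and reach 0 its face is 39 mm from the centre line. Above 14 N on each side the grip is firm; above 120 N it marks the part
- part: loose grey machined housing, 40 (x) x 60 (y) x 50 (z) mm, 330 g, standing on the anvil between the pads, up to a few mm off centre; origin at the centre of its underside. The jaws push it to the middle. Its top is then at 82 mm height
- clamp_handle (a joint): toggle clamp handle angle, rad: 0 = up (63 degrees above level, leaning away from the robot), 1.1 = level, at its stop. Grows as the grip is pushed down and away from the robot. Passes over centre at 0.99: beyond, the pad's spring keeps it down; short of that, it springs back. Needs about 2 to 8 N at the grip
- handle_grip (a point): point on the axis of the red round grip (18 mm diameter, from 25 to 75 mm from the pivot), 55 mm from the pivot. It swings down in an arc about the pivot; at the stop it lies at jig x = 161, z = 122 mm
- clamp_arm: steel hold-down arm of the toggle clamp, origin on its pivot at jig x = 75, z = 105 mm; 60 mm long, with a sprung rubber pad 50 mm from the pivot. With the handle up it leans up over the part at 46 degrees, to 150 mm above the bench: a hand on the barrel clears it while it leans up to 43 degrees away from the robot, but withdraw it upright. Level, pad on the part's top, when the handle is down
- bottle: green bottle, 54 mm diameter, 130 mm tall, standing; bystander. Origin under its centre
- driver: screwdriver lying on the bench; bystander. Origin under its middle, along its x
- spare: second housing like the part, standing on the bench beside the jig; bystander. Origin under its centre
There are look-alikes about, which are no part of the job. What is shaped like the part but green or pink is not meant.

How it is judged:
On the way, in this order (a step that is already met when the one before it is completed fails the run):
1. with the clamp handle still up, the jaws drawn in until both pads grip the part with more than 14 N (contact force between each of jaw_l, jaw_r and part above 14 N and value of joint clamp_handle below 0.4 rad), for 0.2 s.
2. the clamp handle pushed over centre, its pad pressing on the part (value of joint clamp_handle above 1.03 rad and contact force between clamp_arm and part above 8 N), for 0.2 s.
At the end, for the whole second after the job is handed in: each jaw grips the part with more than 14 N; the clamp handle is down over centre (above 1.03 rad) and its pad presses on the part with more than 8 N; the part stands flat on the anvil (within 3 mm in height, 8 mm in x, 0.06 rad of tilt, 0.08 rad of yaw) and at rest (all of step 2 and contact force between each of jaw_l, jaw_r and part above 14 N and z of part in the frame of jig between 0.029 and 0.035 m and x of part in the frame of jig between 0.017 and 0.033 m and angle between part's own z axis and vertical below 0.06 rad and angle between the x axis of part and the x axis of jig, either way round below 0.08 rad and linear speed of part below 0.02 m/s); the robot touches nothing.
It fails at once if a jaw squeezes the part with more than 120 N (contact force between any of jaw_l, jaw_r and part above 120 N).
It fails at once if the bottle, the screwdriver or the spare housing shifted by more than 25 mm (distance of any of bottle, driver, spare from where it was at the start of the episode above 0.025 m).
It also fails if it takes over 72 s, if anything falls off the work surface, if the arm or the gripper's body presses on something with over 40 N, if the wrist force passes 120 N, or if a joint passes its speed limit or range.

### The arm

A 6-joint arm with a two-finger parallel gripper is mounted at the origin on the work surface. World frame = base frame: x ahead of the robot, y to its left, z up, the work surface at z = 0. Lengths are in m, angles in rad, forces in N, time in s.
With the tool pointing down it reaches from about 0.25 to 0.725 m from the base axis. Payload 4 kg.
Tool frame: the origin (TCP) lies midway between the tips of the shut fingers; the grasp point (between the pads) lies pinch_z behind it (pinch_z is the distance from the TCP to the grasp point, in m); z points along the fingers, y is the direction in which the jaws open and shut (so a half turn about z gives the same grasp; the last joint's range is limited). The gripper opens to 85 mm and grips with 20 to 120 N. Pads are 22 mm wide; open, the fingers measure 114 mm over their backs; the gripper's body (76 mm by 85 mm) begins 54 mm behind the grasp point. The pads swing forward as they close: fully open they stand 13 mm farther back than shut.
Start: joints at [-1.177, 0.241, 0.005, 1.335, 0, 1.571], TCP at [0.192, -0.462, 0.231] pointing down, gripper open.
Joint ranges: [-2.72, 2.72], [-1.05, 1.87], [-1.09, 1.28], [-1.99, 2.15], [-1.42, 1.44], [-3.14, 3.14]. Speed limits (rad/s): [2.79, 2.79, 3.14, 3.14, 3.14, 3.14].

### API

Orientations are given as a unit quaternion [x, y, z, w].
In Python, from workcell import * gives the robot as it stands.
- The arm moves only by the tool move_arm, never from a script. Its argument "motion" is a list of rows, each a list of 3 entries, a list of its own where there are three numbers: the finger opening in mm, from 0 to 85.4, then the shift along the tool's x, y, z in units of 50 mm (1.0 is 50 mm), then the turn about the tool's z in units of 6 degrees (1.0 is 6 degrees). In form: [[claw, [dx, dy, dz], roll], ...]. A call has exactly 10 rows; each row is the pose to reach, as a shift and turn from the pose commanded when the call began, along the tool's axes at that moment; what a row does not reach only later rows make up. A row lasts 1/10 s, in which the tool goes at most 50 mm and 8.59 degrees, less where a joint would pass 70% of its speed; a pose out of reach is approached as far as the arm can. A call with a gripper value outside its range is refused whole. The fingers move at their own pace and stop on an object; the grip force is fixed at half the most. Time passes only in rows, so rows that repeat a pose let the fingers close, or fill a call up. It gives the time, the measured TCP pose, the force and the opening at its end, in the units of the state.
- get_obs(): the state, without advancing time (a new reading comes with each control period).
- camera(name): name is "side" or "top" or "wrist"; returns a dict with "color" (384x512x3 uint8, red, green, blue), "fx", "fy", "cx", "cy" (pixels), "distortion" ([k1, k2, p1, p2, k3] as OpenCV has them; the pictures are not rectified), "rvec" (rotation vector, rad) and "tvec" (3), from world to camera coordinates, as OpenCV has them; the wrist camera has in their place "mount" (4x4, takes a point from camera to tool coordinates, whose origin is the TCP and whose axes are the flange's). Camera axes: x right, y down, z forward; pixel columns grow to the right and rows downward; lengths in m; the calibration is good to about 2 mm. A picture is of the moment at which its call begins: read the wrist's pose just before it. There is no depth.
- job_done(): hands the job in, once; it reports no verdict.
The state is a dict: "clock": time; "joint_pos": joint angles; "joint_vel": joint speeds; "tau": joint torques, N m; "eef_pos": TCP position; "tool_rot": TCP orientation; "ft_force": force on the tool from outside, world axes, zero at the start; "ft_torque": the same for the moment, N m; "grip_width": finger opening in m.
Only numpy, scipy, OpenCV 4.12 (cv2) and the standard library are available. Lean on these libraries where they do the work, as an engineer would, in place of code of your own. Each camera call takes 0.05 s, during which the arm holds its last target.

## Working session

There is one attempt and no reset: what is moved stays moved. The work goes in short steps, Python scripts to look and compute and a tool call to move; the robot and the scene stay as the last step left them, time stands still between calls to the robot, and variables do not carry over. Pictures are saved under pics/ and viewed, and the job is handed in when it is done.

Besides the shell and the picture viewer there is one more tool, called after "Call:" as a command line: name --argument value ..., lists and objects as JSON in quotes. move_arm: Moves the arm, as the interface text tells. Its arguments: {"type":"object","properties":{"motion":{"type":"array","items":{"type":"array"}}},"required":["motion"]}

```bash
ls; mkdir -p pics; cat > h.py <<'E'
from workcell import *
import numpy as np, cv2
def shot(n,f):
    c=camera(n); cv2.imwrite('pics/'+f+'.png',c['color'][:,:,::-1]); np.save('pics/'+f+'.npy',c,allow_pickle=True); return c
E
python3 - <<'E'
from h import *
print(get_obs())
for n in('side','top','wrist'):
    c=shot(n,n+'0'); print(n,{k:v for k,v in c.items() if k!='color'})
E
```

```text
pics
{'clock': 0.0, 'joint_pos': array([-1.17699180e+00,  2.41406666e-01,  3.71571908e-03,  1.33517818e+00,
        2.43521291e-05,  1.57079554e+00]), 'joint_vel': array([ 7.70036156e-04, -3.65941588e-04, -6.66943248e-06, -3.52341114e-04,
        7.91690195e-04,  4.20468467e-04]), 'tau': array([ 5.74224596e-04, -3.72320473e+01,  2.52405238e+01,  1.68755284e-02,
        3.82829785e-05,  7.00160484e-06]), 'eef_pos': array([ 0.19161822, -0.46114547,  0.23041285]), 'tool_rot': array([ 9.80676698e-01,  1.95632666e-01, -1.90812399e-04, -1.01875691e-03]), 'ft_force': array([-0.01074323, -0.26199156, -0.03641131]), 'ft_torque': array([0.06397638, 0.00221008, 0.01999864]), 'grip_width': 0.08571631527979293}
side {'fx': 347.2863177166946, 'fy': 347.2863177166946, 'cx': 255.02739595586172, 'cy': 187.17542915470332, 'distortion': array([-0.06426825,  0.        ,  0.        ,  0.        ,  0.        ]), 'rvec': array([ 0.42986205, -2.53452422,  1.49777229]), 'tvec': array([0.52495878, 0.19587529, 0.84891798])}
top {'fx': 396.7629918959353, 'fy': 396.7629918959353, 'cx': 259.89236436480786, 'cy': 195.20318189038625, 'distortion': array([-0.05155729,  0.        ,  0.        ,  0.        ,  0.        ]), 'rvec': array([ 2.14943103, -2.10042228,  0.19775452]), 'tvec': array([0.0478143 , 0.56608471, 1.08513634])}
wrist {'fx': 278.26544864641704, 'fy': 278.26544864641704, 'cx': 256.2159439065295, 'cy': 190.98438709046033, 'distortion': array([-0.01525759,  0.        ,  0.        ,  0.        ,  0.        ]), 'mount': array([[ 4.80411197e-04, -9.47156241e-01, -3.20772231e-01,
         8.21084470e-02],
       [ 9.99999798e-01,  5.88219016e-04, -2.39185952e-04,
        -3.46677499e-04],
       [ 4.15230794e-04, -3.20772051e-01,  9.47156333e-01,
        -1.43313593e-01],
       [ 0.00000000e+00,  0.00000000e+00,  0.00000000e+00,
         1.00000000e+00]])}
```

View pics/side0.png

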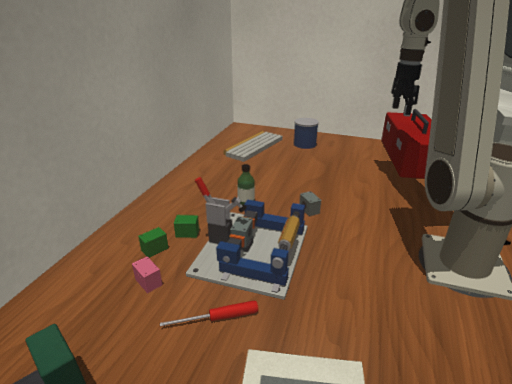

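View pics/top0.png

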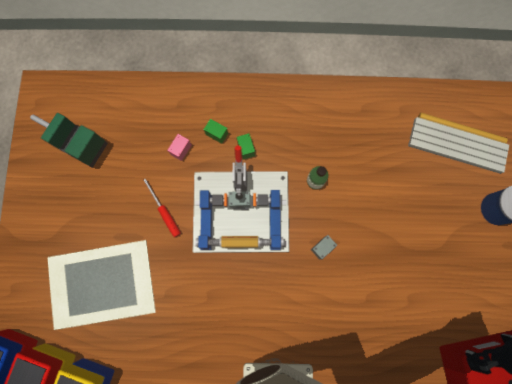

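View pics/wrist0.png

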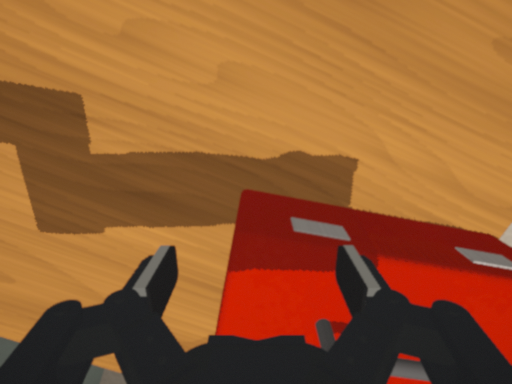

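The top view shows the white jig plate at (193–289, 171–252), with the barrel near (240,242) and the red grip near (239,153). The spare is at (324,247), the bottle at (318,178) and the screwdriver at (160,210). Next I measure the plate and barrel from the top and side views.

```bash
cat >> h.py <<'E'
def ld(f): return np.load('pics/'+f+'.npy',allow_pickle=True).item()
def camRT(c,obs=None):
    if 'rvec' in c: 
        R=cv2.Rodrigues(c['rvec'])[0]; return R,np.asarray(c['tvec']).ravel()
    from scipy.spatial.transform import Rotation as Ro
    T=np.eye(4);T[:3,:3]=Ro.from_quat(obs['tool_rot']).as_matrix();T[:3,3]=obs['eef_pos']
    M=np.linalg.inv(T@c['mount']); return M[:3,:3],M[:3,3]
def K(c): return np.array([[c['fx'],0,c['cx']],[0,c['fy'],c['cy']],[0,0,1]])
def ray(c,uv,obs=None):
    R,t=camRT(c,obs); p=cv2.undistortPoints(np.array(uv,float).reshape(-1,1,2),K(c),c['distortion']).reshape(-1,2)
    d=np.c_[p,np.ones(len(p))]@R; return -R.T@t,d
def onz(c,uv,z,obs=None):
    o,d=ray(c,uv,obs); return o+d*((z-o[2])/d[:,2])[:,None]
def tri(l):
    A=np.zeros((3,3));b=np.zeros(3)
    for o,d in l:
        d=d.ravel()/np.linalg.norm(d);P=np.eye(3)-np.outer(d,d);A+=P;b+=P@o
    x=np.linalg.solve(A,b); return x,[np.linalg.norm((np.eye(3)-np.outer(d.ravel(),d.ravel())/(d.ravel()@d.ravel()))@(x-o)) for o,d in l]
def proj(c,X,obs=None):
    R,t=camRT(c,obs); return cv2.projectPoints(np.array(X,float).reshape(-1,1,3),cv2.Rodrigues(R)[0],t,K(c),c['distortion'])[0].reshape(-1,2)
E
python3 - <<'E'
from h import *
T=ld('top0');S=ld('side0')
def msk(c,lo,hi,box):
    h=cv2.cvtColor(c['color'],cv2.COLOR_RGB2HSV);m=cv2.inRange(h,lo,hi);k=np.zeros_like(m);x0,y0,x1,y1=box;k[y0:y1,x0:x1]=m[y0:y1,x0:x1];return k
# plate
m=msk(T,(0,0,130),(180,60,255),(185,160,300,260)); 
m=cv2.morphologyEx(m,cv2.MORPH_CLOSE,np.ones((15,15)))
cn=max(cv2.findContours(m,0,2)[0],key=cv2.contourArea);r=cv2.minAreaRect(cn);bx=cv2.boxPoints(r);print(bx)
P=onz(T,bx,.012);print(P,P.mean(0),np.linalg.norm(np.diff(P,axis=0),axis=1))
for i in range(4):
    d=P[(i+1)%4]-P[i];print(np.degrees(np.arctan2(d[1],d[0])))
mb=[]
for n,c,b in(('T',T,(210,225,270,255)),('S',S,(275,205,305,260))):
    m=msk(c,(12,120,90),(28,255,255),b);cn=max(cv2.findContours(m,0,2)[0],key=cv2.contourArea);r=cv2.minAreaRect(cn);print(n,r,cv2.contourArea(cn));mb.append(ray(c,[r[0]]))
print('barrel',tri(mb),onz(T,[(240,242)],.08))
E
python3 -c "
from h import *
T=ld('top0')['color'];S=ld('side0')['color']
a=cv2.resize(T[140:260,180:300],None,fx=4.9,fy=4.9,interpolation=2);cv2.imwrite('pics/tz.png',a[:,:,::-1])
a=cv2.resize(S[170:300,180:330],None,fx=4.6,fy=4.6,interpolation=2);cv2.imwrite('pics/sz.png',a[:,:,::-1])"
```

```text
[[191.99393 163.47133]
 [287.36063 162.37517]
 [288.37924 250.99565]
 [193.01254 252.09181]]
[[ 0.66501644  0.2680765   0.012     ]
 [ 0.67510757 -0.01971424  0.012     ]
 [ 0.40982215 -0.02539124  0.012     ]
 [ 0.40013916  0.25088194  0.012     ]] [0.53752133 0.11846324 0.012     ] [0.28796761 0.26534616 0.27644281]
-87.9917954769247
-178.7740821690455
92.00731516896965
3.714156916602019
T ((239.5, 241.5), (11.0, 35.0), 90.0) 357.0
S ((286.5, 225.5), (41.0, 23.0), 90.0) 434.0
barrel (array([0.43238045, 0.11355422, 0.09751074]), [np.float64(0.004173746376548794), np.float64(0.0041737463765487695)]) [[0.4281044  0.11229553 0.08      ]]
```

View pics/tz.png

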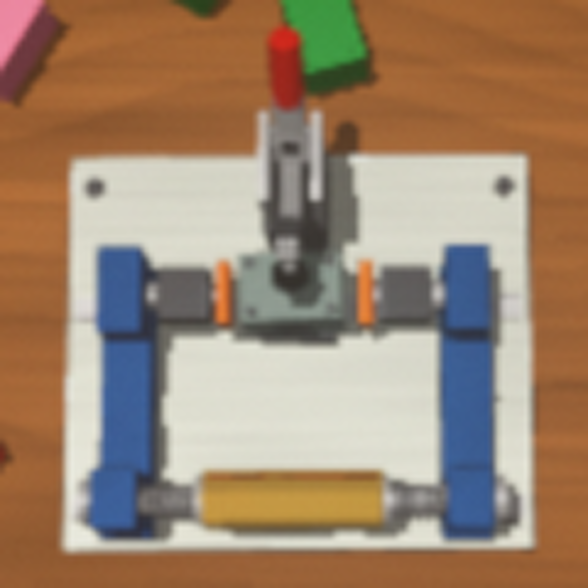

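View pics/sz.png

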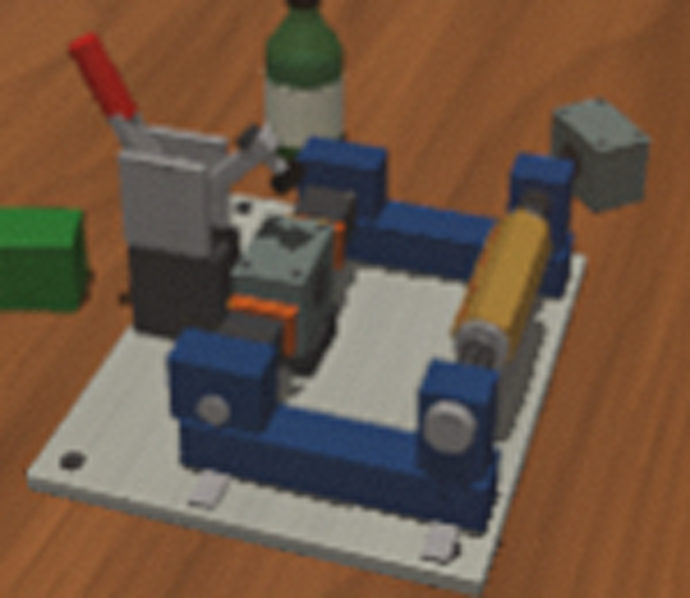

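```bash
python3 - <<'E'
from h import *
T=ld('top0');S=ld('side0')
tz=lambda p:np.array(p)/4.9+[180,140]-.4
sz=lambda p:np.array(p)/4.6+[180,170]-.4
P=onz(T,tz([(70,157),(527,155),(533,547),(62,549)]),.012)
print(P.round(4),P.mean(0).round(4),'sizes',np.linalg.norm(P-np.roll(P,1,0),axis=1).round(4))
e=P[0]+P[3]-P[1]-P[2];print('yaw',np.degrees(np.arctan2(e[1],e[0]))-90)
P2=onz(S,sz([(30,480),(480,585),(585,262)]),.012);print(P2.round(4))
# barrel ends: top view / side view; grip tip/base
for n,a,b in(('bL',(201,499),(482,325)),('bR',(384,498),(530,228)),('gripTip',(285,38),(85,45)),('partTopC',(288,290),(288,240))):
    x,r=tri([ray(T,[tz(a)]),ray(S,[sz(b)])]);print(n,x.round(4),np.round(r,4))
E
```

```text
[[ 0.6398  0.261   0.012 ]
 [ 0.6476 -0.0193  0.012 ]
 [ 0.4091 -0.0254  0.012 ]
 [ 0.4014  0.2532  0.012 ]] [0.5245 0.1173 0.012 ] sizes [0.2385 0.2804 0.2385 0.2787]
yaw 1.5924080309982145
[[ 0.6349  0.2632  0.012 ]
 [ 0.4008  0.2555  0.012 ]
 [ 0.4082 -0.0192  0.012 ]]
bL [0.4278 0.1643 0.0921] [0.0003 0.0003]
bR [0.4293 0.0629 0.0852] [0.0017 0.0017]
gripTip [0.6632 0.1204 0.1863] [0.001 0.001]
partTopC [0.5474 0.1204 0.0871] [0.0006 0.0006]
```

Call:
move_arm --motion '[[0, [0.8, -0.9, -0.4], -1.4], [0, [1.6, -1.8, -0.8], -2.8], [0, [2.3, -2.7, -1.2], -4.2], [0, [3.0, -3.6, -1.4], -5.6], [0, [3.7, -4.5, -1.4], -7], [0, [4.4, -5.4, -1.4], -8.4], [0, [5.1, -6.3, -1.4], -9.8], [0, [5.8, -7.2, -1.4], -11.2], [0, [6.5, -8.1, -1.4], -12.6], [0, [7.2, -9.0, -1.4], -14]]'

```text
clock: 1.15
eef_pos: [0.3288, 0.011, 0.3011]
tool_rot: [0.596, 0.803, 0.0, 0.001]
ft_force: [1.8, -1.4, -0.1]
grip_width: 0.0002
```

```bash
cat >> h.py <<'E'
def psi(o):
    from scipy.spatial.transform import Rotation as Ro
    x=Ro.from_quat(o['tool_rot']).as_matrix()[:,0]; return np.degrees(np.arctan2(x[1],x[0]))
def toolshift(o,d):
    from scipy.spatial.transform import Rotation as Ro
    return Ro.from_quat(o['tool_rot']).as_matrix().T@np.array(d)/.05
E
python3 - <<'E'
from h import *
o=get_obs();print(o['clock'],o['eef_pos'],o['tool_rot'],psi(o),o['joint_pos'],toolshift(o,np.array([.36,.115,.30])-o['eef_pos']))
E
```

```text
1.15 [0.3287841  0.01096924 0.30111915] [5.95501494e-01 8.03354003e-01 2.39036711e-04 5.08830233e-04] 106.90318996325199 [ 3.35894934e-02 -1.26464830e-01 -2.08351903e-01  1.48781509e+00
 -2.58847489e-04  1.30936910e+00] [1.80921498 1.20227423 0.02260925]
```

Call:
move_arm --motion '[[0, [0.4, 0.2, 0], -1.4], [0, [0.8, 0.4, 0], -2.8], [0, [1.2, 0.6, 0], -4.2], [0, [1.6, 0.9, 0], -5.6], [0, [1.8, 1.2, 0], -7], [0, [1.8, 1.2, 0], -8.4], [0, [1.8, 1.2, 0], -9.8], [0, [1.8, 1.2, 0], -11.2], [0, [1.8, 1.2, 0], -12.5], [0, [1.8, 1.2, 0], -12.5]]'

```text
clock: 2.15
eef_pos: [0.3605, 0.1124, 0.3007]
tool_rot: [-0.014, 1.0, -0.0, -0.0]
ft_force: [-0.2, 0.0, -0.8]
grip_width: -0.0001
```

```bash
python3 - <<'E'
from h import *
o=get_obs();print(o['clock'],o['eef_pos'],o['tool_rot'],psi(o),o['joint_pos'],o['joint_vel'])
np.save('pics/wo1.npy',o,allow_pickle=True)
c=shot('wrist','w1')
E
```

```text
2.15 [0.3605306  0.11235619 0.30068725] [-1.35453478e-02  9.99908202e-01 -7.29228911e-05 -3.24667340e-04] -178.44777247954818 [ 3.02066154e-01 -2.54631388e-02 -1.18131752e-01  1.47879171e+00
  4.49404661e-05  2.74974614e-01] [-0.0014055  -0.00114541  0.00295081 -0.0005936  -0.00058227  0.09653864]
```

View pics/w1.png

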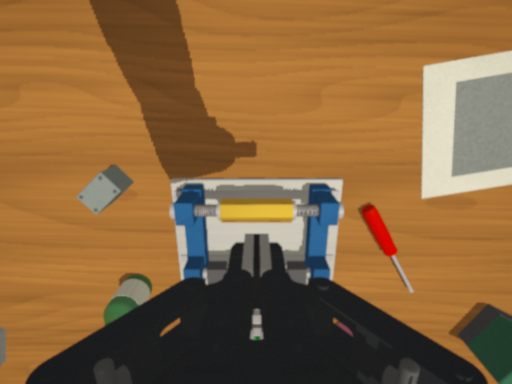

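```bash
python3 - <<'E'
from h import *
c=ld('w1');o=np.load('pics/wo1.npy',allow_pickle=True).item()
a=c['color'][170:290,160:355]
cv2.imwrite('pics/w1z.png',cv2.resize(a,None,fx=4,fy=4,interpolation=2)[:,:,::-1])
v=c['color'][195:228,256];print([tuple(x) for x in v])
for z in(.012,): print('plate top corners',onz(c,[(171,180),(343,180)],z,o))
Tm=(0.5245,.1173);y=np.radians(1.6)
J=lambda x,yy,z:[Tm[0]+x*np.cos(y)-yy*np.sin(y),Tm[1]+x*np.sin(y)+yy*np.cos(y),z]
print(proj(c,[J(-.095,.05,.08),J(-.095,-.05,.08),J(-.12,.14,.012),J(-.12,-.14,.012)],o))
E
```

```text
[(np.uint8(118), np.uint8(113), np.uint8(107)), (np.uint8(121), np.uint8(114), np.uint8(107)), (np.uint8(123), np.uint8(112), np.uint8(97)), (np.uint8(130), np.uint8(108), np.uint8(74)), (np.uint8(135), np.uint8(107), np.uint8(47)), (np.uint8(136), np.uint8(105), np.uint8(34)), (np.uint8(137), np.uint8(106), np.uint8(34)), (np.uint8(137), np.uint8(105), np.uint8(33)), (np.uint8(150), np.uint8(117), np.uint8(39)), (np.uint8(185), np.uint8(147), np.uint8(48)), (np.uint8(213), np.uint8(173), np.uint8(57)), (np.uint8(225), np.uint8(185), np.uint8(61)), (np.uint8(227), np.uint8(186), np.uint8(63)), (np.uint8(227), np.uint8(187), np.uint8(61)), (np.uint8(227), np.uint8(187), np.uint8(63)), (np.uint8(227), np.uint8(188), np.uint8(63)), (np.uint8(227), np.uint8(188), np.uint8(63)), (np.uint8(228), np.uint8(189), np.uint8(65)), (np.uint8(228), np.uint8(188), np.uint8(64)), (np.uint8(228), np.uint8(189), np.uint8(64)), (np.uint8(228), np.uint8(189), np.uint8(63)), (np.uint8(225), np.uint8(185), np.uint8(61)), (np.uint8(211), np.uint8(171), np.uint8(56)), (np.uint8(190), np.uint8(152), np.uint8(47)), (np.uint8(180), np.uint8(142), np.uint8(45)), (np.uint8(174), np.uint8(131), np.uint8(42)), (np.uint8(179), np.uint8(135), np.uint8(75)), (np.uint8(192), np.uint8(166), np.uint8(131)), (np.uint8(201), np.uint8(190), np.uint8(168)), (np.uint8(203), np.uint8(198), np.uint8(181)), (np.uint8(204), np.uint8(199), np.uint8(183)), (np.uint8(204), np.uint8(199), np.uint8(183)), (np.uint8(204), np.uint8(199), np.uint8(183))]
plate top corners [[ 0.40856115 -0.02406766  0.012     ]
 [ 0.40091417  0.25449445  0.012     ]]
[[291.5942847  210.3923511 ]
 [220.93969027 210.42753977]
 [342.65385469 179.82643589]
 [169.80544937 179.90671187]]
```

View pics/w1z.png

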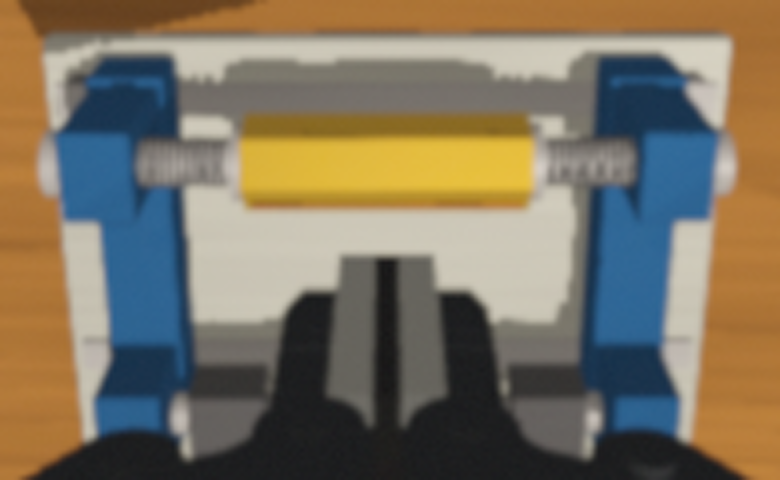

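```bash
cat >> h.py <<'E'
JT=np.array([0.5245,.1173]);JY=np.radians(1.6)
def J(x,y,z): return np.array([JT[0]+x*np.cos(JY)-y*np.sin(JY),JT[1]+x*np.sin(JY)+y*np.cos(JY),z])
def invJ(p):
    d=np.array(p[:2])-JT;return np.array([d[0]*np.cos(JY)+d[1]*np.sin(JY),-d[0]*np.sin(JY)+d[1]*np.cos(JY),p[2]])
def corner(a,y=0,r=.01732): a=np.radians(a);return J(-.095+r*np.cos(a),y,.08+r*np.sin(a))
E
python3 - <<'E'
from h import *
c=ld('w1');o=np.load('pics/wo1.npy',allow_pickle=True).item()
A=np.arange(-30,211,5)
for a,v in zip(A,proj(c,[corner(a) for a in A],o)[:,1]): print(a,round(v,1),end='; ')
E
```

```text
-30 217.6; -25 218.4; -20 219.2; -15 219.9; -10 220.5; -5 221.1; 0 221.6; 5 222.0; 10 222.3; 15 222.5; 20 222.7; 25 222.7; 30 222.7; 35 222.5; 40 222.3; 45 222.0; 50 221.6; 55 221.1; 60 220.5; 65 219.8; 70 219.0; 75 218.2; 80 217.3; 85 216.4; 90 215.4; 95 214.3; 100 213.2; 105 212.1; 110 211.0; 115 209.9; 120 208.8; 125 207.7; 130 206.6; 135 205.6; 140 204.6; 145 203.6; 150 202.7; 155 201.9; 160 201.1; 165 200.5; 170 199.9; 175 199.4; 180 198.9; 185 198.6; 190 198.4; 195 198.2; 200 198.2; 205 198.2; 210 198.3;
```

```bash
cat >> h.py <<'E'
def go(x,y,z,o=None):
    o=o or get_obs();return toolshift(o,J(x/1e3,y/1e3,z/1e3)-o['eef_pos'])
E
python3 -c "
from h import *
o=get_obs();print(invJ(o['eef_pos']),go(-66,0,125),(181.6-psi(o)%360)/-6)"
```

```text
[-0.16399199 -0.00038942  0.30072926] [-1.96164484  0.01479617  3.51355542] -0.0321236355499129
```

Call:
move_arm --motion '[[0, [-0.4, 0, 0.5], 0], [0, [-0.8, 0, 1.0], 0], [0, [-1.2, 0, 1.5], 0], [0, [-1.6, 0, 2.0], 0], [0, [-1.96, 0, 2.5], 0], [0, [-1.96, 0, 3.0], 0], [0, [-1.96, 0, 3.3], 0], [0, [-1.96, 0, 3.5], 0], [0, [-1.96, 0, 3.5], 0], [0, [-1.96, 0, 3.5], 0]]'

```text
clock: 3.2
eef_pos: [0.459, 0.1152, 0.1265]
tool_rot: [-0.013, 1.0, 0.0, 0.0]
ft_force: [0.1, 0.2, 0.3]
grip_width: -0.0001
```

```bash
python3 - <<'E'
from h import *
o=get_obs();print(o['clock'],invJ(o['eef_pos']),o['ft_force'])
np.save('pics/wo2.npy',o,allow_pickle=True)
c=shot('wrist','w2');s=shot('side','s2')
a=cv2.resize(s['color'][130:280,190:340],None,fx=4,fy=4,interpolation=2)
cv2.imwrite('pics/s2z.png',a[:,:,::-1])
print(proj(s,[o['eef_pos'],J(-.077,0,o['eef_pos'][2]),J(-.055,0,o['eef_pos'][2])])-[190,130])
E
```

```text
3.2 [-0.0654851  -0.00031396  0.12648214] [0.05038988 0.21761878 0.29677383]
[[87.76455835 83.96920657]
 [92.45663754 84.85583877]
 [83.4581344  83.2987359 ]]
```

View pics/s2z.png

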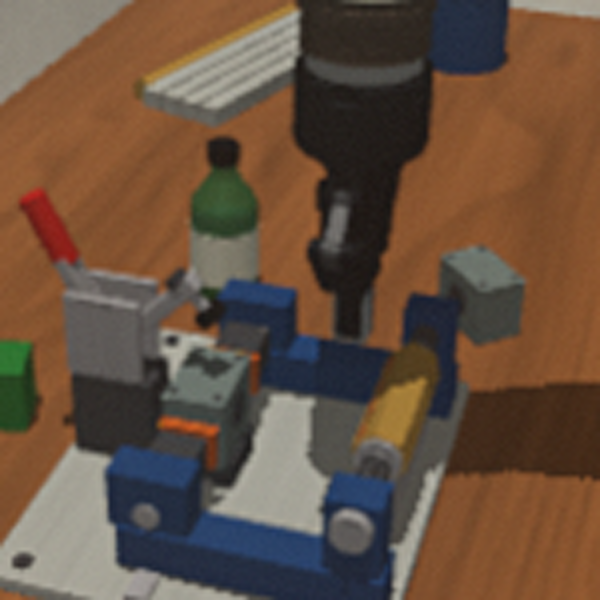

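View pics/w2.png

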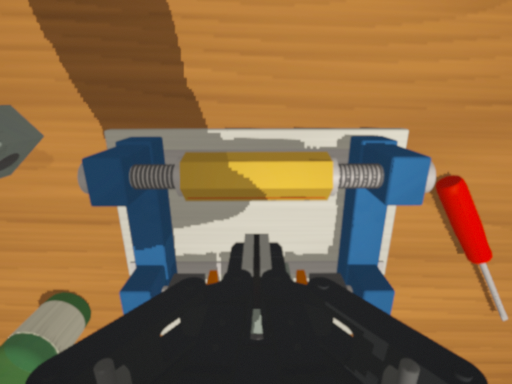

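Call:
move_arm --motion '[[0, [0.09, 0, 0.3], 0], [0, [0.09, 0, 0.55], 0], [0, [0.09, 0, 0.65], 0], [0, [0.09, 0, 0.73], 0], [0, [0.08, 0, 0.78], 0], [0, [0.07, 0, 0.82], 0], [0, [0.06, 0, 0.85], 0], [0, [0.054, 0, 0.874], 0], [0, [0.05, 0, 0.9], 0], [0, [0.05, 0, 0.93], 0]]'

```text
clock: 4.3
eef_pos: [0.4565, 0.115, 0.0795]
tool_rot: [-0.014, 1.0, 0.0, 0.0]
ft_force: [0.4, -0.6, -0.1]
grip_width: -0.0002
```

```bash
cat > look.py <<'E'
import sys
from h import *
t=sys.argv[1]
o=get_obs();p=invJ(o['eef_pos'])*1e3;print(o['clock'],'TCPjig',p.round(2),'edge d,h',(p[0]+95-11).round(2),(p[2]-80).round(2),'F',o['ft_force'].round(1),'M',o['ft_torque'].round(2))
np.save('pics/o'+t+'.npy',o,allow_pickle=True)
c=shot('wrist','w'+t)
A=np.arange(-30,211,10)
P=proj(c,[corner(a,.033) for a in A],o);
print([(int(a),round(float(q[1]),1)) for a,q in zip(A,P)])
u=int(round(P[11,0]));v0=int(P[:,1].min()-6);v1=int(P[:,1].max()+7)
g=c['color'][v0:v1,u-1:u+2].mean(1);print(u,[(v0+i,int(x[0]),int(x[2])) for i,x in enumerate(g)])
uc=int(P[12,0]);vc=int(P[12,1]);y0=max(0,vc-70)
a=c['color'][y0:y0+180,130:390];cv2.imwrite('pics/w'+t+'z.png',cv2.resize(a,None,fx=3,fy=3,interpolation=2)[:,:,::-1])
E
python3 look.py 3
```

```text
4.3 TCPjig [-68.05  -0.4   79.49] edge d,h 15.95 -0.51 F [ 0.4 -0.6 -0.1] M [-0.02 -0.04 -0.05]
[(-30, 222.7), (-20, 226.7), (-10, 230.1), (0, 232.9), (10, 235.0), (20, 236.2), (30, 236.5), (40, 235.8), (50, 234.1), (60, 231.3), (70, 227.6), (80, 223.0), (90, 217.7), (100, 211.8), (110, 205.7), (120, 199.6), (130, 193.6), (140, 188.2), (150, 183.4), (160, 179.4), (170, 176.4), (180, 174.4), (190, 173.4), (200, 173.4), (210, 174.3)]
323 [(167, 131, 120), (168, 131, 121), (169, 130, 119), (170, 132, 116), (171, 138, 103), (172, 146, 74), (173, 150, 48), (174, 151, 40), (175, 152, 40), (176, 152, 40), (177, 152, 40), (178, 152, 41), (179, 152, 40), (180, 152, 40), (181, 151, 40), (182, 148, 39), (183, 148, 39), (184, 150, 40), (185, 152, 40), (186, 169, 44), (187, 208, 55), (188, 230, 65), (189, 235, 66), (190, 236, 65), (191, 236, 66), (192, 237, 68), (193, 237, 68), (194, 237, 68), (195, 238, 67), (196, 238, 66), (197, 238, 67), (198, 238, 67), (199, 239, 69), (200, 239, 68), (201, 239, 67), (202, 240, 68), (203, 240, 68), (204, 240, 69), (205, 241, 70), (206, 241, 70), (207, 241, 69), (208, 241, 69), (209, 242, 69), (210, 242, 69), (211, 242, 71), (212, 242, 70), (213, 242, 70), (214, 243, 70), (215, 243, 70), (216, 243, 70), (217, 243, 69), (218, 244, 71), (219, 244, 71), (220, 244, 71), (221, 241, 68), (222, 225, 62), (223, 205, 54), (224, 196, 51), (225, 196, 52), (226, 196, 51), (227, 196, 52), (228, 196, 50), (229, 196, 51), (230, 193, 47), (231, 186, 38), (232, 192, 29), (233, 196, 54), (234, 189, 110), (235, 199, 166), (236, 212, 190), (237, 215, 195), (238, 215, 195), (239, 215, 195), (240, 214, 194), (241, 214, 194), (242, 215, 195)]
```

View pics/w3z.png

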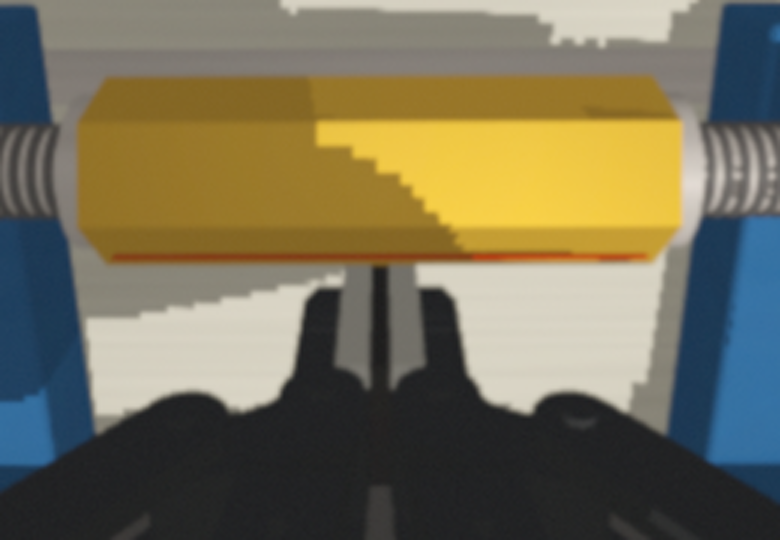

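Call:
move_arm --motion '[[0, [-0.1, 0, 0], 0], [0, [-0.1, 0, -0.4], 0], [0, [0.075, 0, -0.42], 0], [0, [0.075, 0, -0.3], 0], [0, [0.075, 0, -0.2], 0], [0, [0.07, 0, -0.15], 0], [0, [0.053, 0, -0.12], 0], [0, [0.045, 0, -0.09], 0], [0, [0.037, 0, -0.066], 0], [0, [0.033, 0, -0.03], 0]]'

```text
clock: 5.35
eef_pos: [0.4564, 0.1152, 0.0816]
tool_rot: [-0.014, 1.0, 0.0, 0.002]
ft_force: [3.1, 0.1, 2.0]
grip_width: 0.0
```

```bash
python3 look.py 4
```

```text
5.35 TCPjig [-68.13  -0.18  81.58] edge d,h 15.87 1.58 F [3.1 0.1 2. ] M [ 0.01 -0.42  0.  ]
[(-30, 221.3), (-20, 225.2), (-10, 228.6), (0, 231.4), (10, 233.4), (20, 234.6), (30, 234.9), (40, 234.2), (50, 232.4), (60, 229.7), (70, 226.0), (80, 221.5), (90, 216.2), (100, 210.5), (110, 204.4), (120, 198.4), (130, 192.5), (140, 187.2), (150, 182.4), (160, 178.5), (170, 175.5), (180, 173.6), (190, 172.6), (200, 172.5), (210, 173.4)]
322 [(166, 131, 120), (167, 131, 120), (168, 131, 120), (169, 132, 117), (170, 137, 105), (171, 145, 79), (172, 151, 51), (173, 152, 40), (174, 151, 39), (175, 152, 40), (176, 152, 40), (177, 152, 40), (178, 151, 40), (179, 152, 40), (180, 151, 40), (181, 148, 39), (182, 147, 38), (183, 150, 39), (184, 153, 41), (185, 172, 45), (186, 209, 57), (187, 231, 64), (188, 236, 66), (189, 236, 66), (190, 237, 68), (191, 237, 68), (192, 237, 67), (193, 238, 68), (194, 238, 67), (195, 238, 66), (196, 238, 67), (197, 239, 68), (198, 239, 68), (199, 239, 68), (200, 240, 69), (201, 240, 68), (202, 240, 68), (203, 241, 68), (204, 241, 70), (205, 241, 69), (206, 241, 69), (207, 242, 70), (208, 242, 69), (209, 242, 69), (210, 242, 70), (211, 243, 70), (212, 243, 71), (213, 243, 70), (214, 243, 69), (215, 243, 69), (216, 244, 71), (217, 244, 70), (218, 244, 71), (219, 242, 71), (220, 232, 65), (221, 214, 58), (222, 200, 53), (223, 196, 51), (224, 196, 51), (225, 196, 52), (226, 196, 51), (227, 196, 51), (228, 193, 49), (229, 187, 42), (230, 188, 28), (231, 181, 36), (232, 169, 92), (233, 190, 157), (234, 209, 187), (235, 215, 195), (236, 216, 196), (237, 215, 195), (238, 215, 195), (239, 215, 195), (240, 215, 195)]
```

View pics/w4z.png

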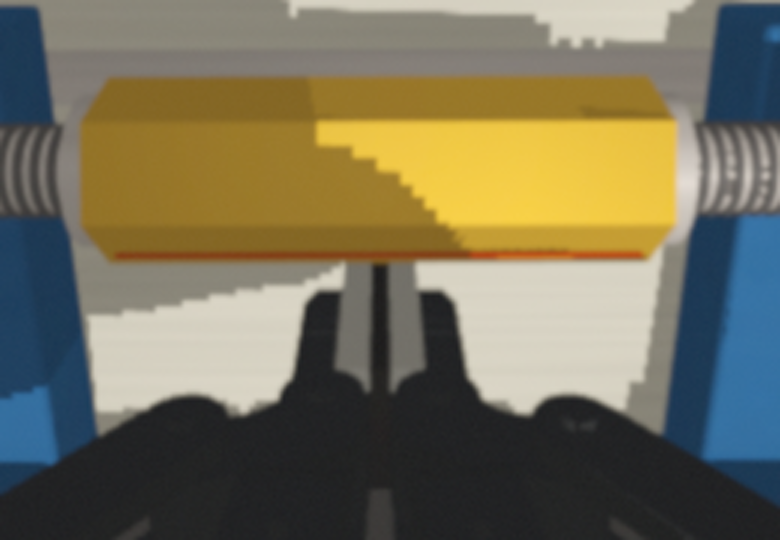

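Call:
move_arm --motion '[[0, [-0.12, 0, 0], 0], [0, [-0.12, 0, -0.4], 0], [0, [0.045, 0, -0.4], 0], [0, [0.045, 0, -0.25], 0], [0, [0.045, 0, -0.15], 0], [0, [0.06, 0, -0.08], 0], [0, [0.07, 0, -0.02], 0], [0, [0.08, 0, 0.04], 0], [0, [0.08, 0, 0.08], 0], [0, [0.08, 0, 0.08], 0]]'

```text
clock: 6.4
eef_pos: [0.4565, 0.1156, 0.08]
tool_rot: [-0.013, 1.0, 0.001, 0.006]
ft_force: [6.2, -1.2, 16.3]
grip_width: -0.0004
```

```bash
python3 look.py 5
```

```text
6.4 TCPjig [-68.03   0.17  79.98] edge d,h 15.97 -0.02 F [ 6.2 -1.2 16.3] M [-0.2  -0.96  0.  ]
[(-30, 222.2), (-20, 226.2), (-10, 229.6), (0, 232.5), (10, 234.6), (20, 235.9), (30, 236.3), (40, 235.6), (50, 234.0), (60, 231.3), (70, 227.6), (80, 223.1), (90, 217.8), (100, 212.0), (110, 205.9), (120, 199.8), (130, 193.8), (140, 188.3), (150, 183.5), (160, 179.5), (170, 176.4), (180, 174.3), (190, 173.3), (200, 173.2), (210, 174.0)]
322 [(167, 131, 119), (168, 131, 119), (169, 131, 119), (170, 133, 116), (171, 145, 103), (172, 159, 76), (173, 167, 52), (174, 169, 45), (175, 169, 44), (176, 169, 44), (177, 169, 45), (178, 169, 45), (179, 169, 45), (180, 169, 45), (181, 169, 44), (182, 169, 45), (183, 169, 44), (184, 169, 44), (185, 168, 44), (186, 169, 46), (187, 169, 45), (188, 169, 44), (189, 168, 43), (190, 169, 45), (191, 170, 45), (192, 188, 48), (193, 227, 61), (194, 249, 70), (195, 254, 72), (196, 254, 73), (197, 253, 72), (198, 253, 73), (199, 253, 73), (200, 253, 73), (201, 253, 73), (202, 253, 72), (203, 253, 72), (204, 253, 72), (205, 253, 72), (206, 252, 72), (207, 252, 73), (208, 252, 72), (209, 252, 72), (210, 252, 73), (211, 251, 72), (212, 251, 73), (213, 251, 72), (214, 250, 72), (215, 250, 71), (216, 250, 72), (217, 250, 72), (218, 249, 73), (219, 249, 72), (220, 249, 73), (221, 249, 72), (222, 248, 70), (223, 248, 71), (224, 248, 71), (225, 247, 71), (226, 243, 69), (227, 222, 60), (228, 195, 51), (229, 185, 49), (230, 180, 46), (231, 158, 35), (232, 136, 38), (233, 155, 99), (234, 193, 163), (235, 212, 190), (236, 216, 196), (237, 215, 196), (238, 215, 195), (239, 215, 195), (240, 215, 195), (241, 216, 196), (242, 216, 196)]
```

View pics/w5z.png

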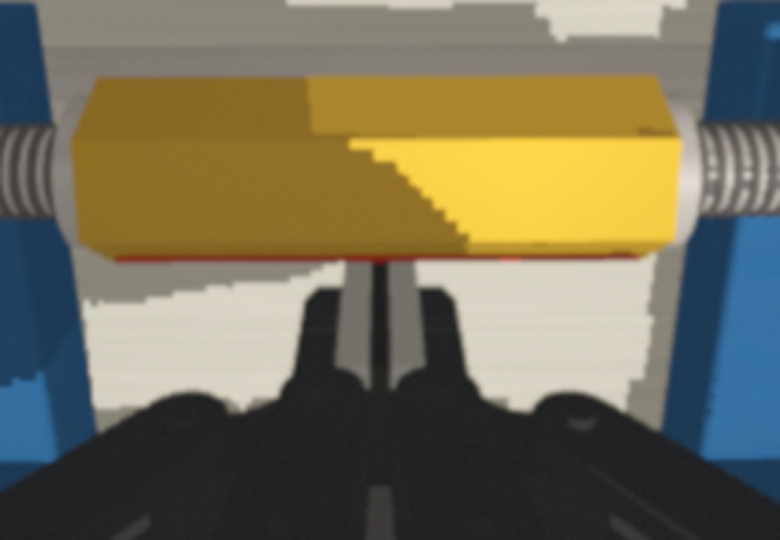

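Call:
move_arm --motion '[[0, [-0.3, 0, 0], 0], [0, [-0.3, 0, -0.66], 0], [0, [0.17, 0, -0.66], 0], [0, [0.17, 0, -0.4], 0], [0, [0.16, 0, -0.24], 0], [0, [0.05, 0, -0.18], 0], [0, [0.03, 0, -0.17], 0], [0, [0.02, 0, -0.15], 0], [0, [0.07, 0, -0.13], 0], [0, [0.12, 0, -0.11], 0]]'

```text
clock: 7.45
eef_pos: [0.4525, 0.1152, 0.0867]
tool_rot: [-0.013, 1.0, 0.0, 0.009]
ft_force: [8.7, -3.2, 24.0]
grip_width: -0.0004
```

```bash
cat > look.py <<'E'
import sys
from h import *
t=sys.argv[1]
o=get_obs();p=invJ(o['eef_pos'])*1e3;print(o['clock'],'TCPjig',p.round(2),'edge d,h',(p[0]+95-11).round(2),(p[2]-80).round(2),'F',o['ft_force'].round(1),'M',o['ft_torque'].round(2))
np.save('pics/o'+t+'.npy',o,allow_pickle=True)
c=shot('wrist','w'+t)
A=np.arange(-30,211,5)
yy=.03
P=proj(c,[corner(a,yy) for a in A],o)
u=int(round(P[:,0].mean()));v0=int(P[:,1].min()-5);v1=int(P[:,1].max()+6)
g=c['color'][v0:v1,u-2:u+3].astype(float).mean(1)
G=np.abs(np.diff(g,axis=0)).sum(1)
E=[]
for i in range(1,len(G)-1):
    if G[i]>15 and G[i]>=G[i-1] and G[i]>G[i+1]:
        v=v0+i+.5
        cand=[round(float(np.interp(v,P[s:e,1] if P[e-1,1]>P[s,1] else P[s:e,1][::-1],A[s:e] if P[e-1,1]>P[s,1] else A[s:e][::-1])),0) for s,e in((12,44),)]
        E.append((v,int(G[i]),cand[0]))
print('edges (row,grad,angle)',E)
y0=max(0,int(P[:,1].mean())-70)
a=c['color'][y0:y0+180,130:390];cv2.imwrite('pics/w'+t+'z.png',cv2.resize(a,None,fx=3,fy=3,interpolation=2)[:,:,::-1])
E
python3 look.py 6
```

```text
7.45 TCPjig [-72.01  -0.12  86.65] edge d,h 11.99 6.65 F [ 8.7 -3.2 24. ] M [-0.74 -1.7   0.02]
edges (row,grad,angle) [(175.5, 43, 185.0), (188.5, 78, 146.0), (222.5, 35, 84.0), (229.5, 59, 68.0), (234.5, 127, 51.0)]
```

View pics/w6z.png

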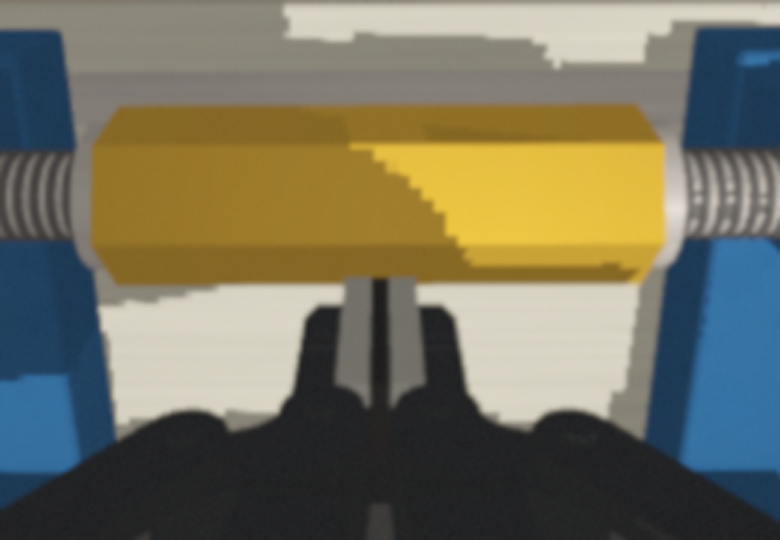

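Call:
move_arm --motion '[[0, [0.04, 0, 0.02], 0], [0, [0.08, 0, 0.03], 0], [0, [0.12, 0, 0.05], 0], [0, [0.16, 0, 0.08], 0], [0, [0.2, 0, 0.11], 0], [0, [0.23, 0, 0.14], 0], [0, [0.26, 0, 0.17], 0], [0, [0.28, 0, 0.2], 0], [0, [0.3, 0, 0.23], 0], [0, [0.3, 0, 0.23], 0]]'

```text
clock: 8.5
eef_pos: [0.4542, 0.1154, 0.082]
tool_rot: [-0.012, 1.0, 0.0, 0.026]
ft_force: [28.3, -7.6, 27.8]
grip_width: 0.0001
```

```bash
python3 look.py 7
```

```text
8.5 TCPjig [-7.031e+01  4.000e-02  8.197e+01] edge d,h 13.69 1.97 F [28.3 -7.6 27.8] M [-1.7  -6.17 -0.  ]
edges (row,grad,angle) [(176.5, 43, 185.0), (197.5, 24, 132.0), (199.5, 83, 128.0), (234.5, 87, 61.0)]
```

View pics/w7z.png

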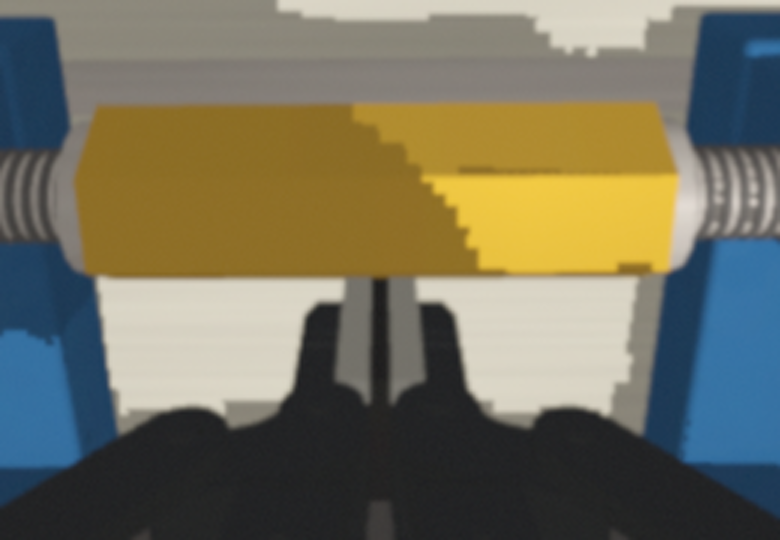

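Call:
move_arm --motion '[[0, [-0.6, 0, -0.22], 0], [0, [-0.8, 0, -0.5], 0], [0, [-0.7, 0, -0.95], 0], [0, [-0.27, 0, -0.85], 0], [0, [-0.25, 0, -0.5], 0], [0, [-0.28, 0, -0.33], 0], [0, [-0.36, 0, -0.3], 0], [0, [-0.39, 0, -0.27], 0], [0, [-0.35, 0, -0.25], 0], [0, [-0.3, 0, -0.22], 0]]'

```text
clock: 9.55
eef_pos: [0.4525, 0.1153, 0.0866]
tool_rot: [-0.013, 1.0, 0.0, 0.009]
ft_force: [7.3, -3.2, 28.4]
grip_width: -0.0002
```

```bash
python3 look.py 8
```

```text
9.55 TCPjig [-7.198e+01  5.000e-02  8.656e+01] edge d,h 12.02 6.56 F [ 7.3 -3.2 28.4] M [-0.72 -1.47  0.05]
edges (row,grad,angle) [(175.5, 42, 185.0), (188.5, 72, 146.0), (222.5, 28, 84.0), (229.5, 60, 68.0), (234.5, 125, 51.0)]
```

View pics/w8z.png

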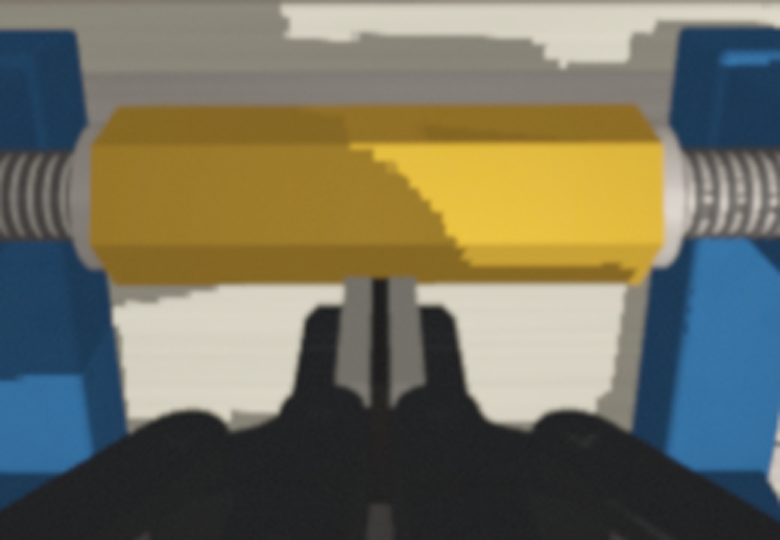

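Call:
move_arm --motion '[[0, [0.04, 0, 0.02], 0], [0, [0.08, 0, 0.03], 0], [0, [0.12, 0, 0.05], 0], [0, [0.16, 0, 0.08], 0], [0, [0.2, 0, 0.11], 0], [0, [0.23, 0, 0.14], 0], [0, [0.26, 0, 0.17], 0], [0, [0.28, 0, 0.2], 0], [0, [0.32, 0, 0.25], 0], [0, [0.34, 0, 0.27], 0]]'

```text
clock: 10.6
eef_pos: [0.4545, 0.1156, 0.0809]
tool_rot: [-0.012, 1.0, 0.0, 0.028]
ft_force: [30.6, -8.4, 34.3]
grip_width: 0.0
```

```bash
python3 look.py 9
```

```text
10.6 TCPjig [-70.07   0.24  80.89] edge d,h 13.93 0.89 F [30.6 -8.4 34.3] M [-1.87 -6.61 -0.05]
edges (row,grad,angle) [(176.5, 50, 185.0), (202.5, 50, 124.0), (233.5, 71, 66.0)]
```

View pics/w9z.png

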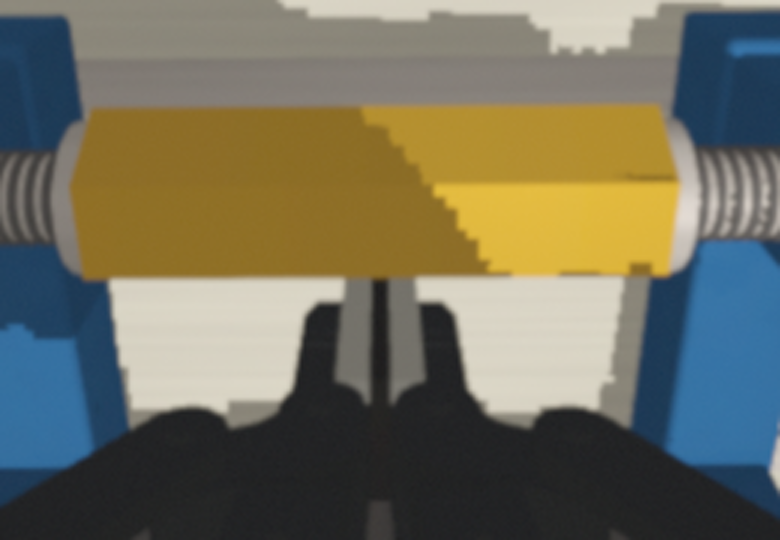

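Call:
move_arm --motion '[[0, [-0.6, 0, -0.25], 0], [0, [-0.85, 0, -0.5], 0], [0, [-0.9, 0, -1.2], 0], [0, [-1.1, 0, -1.9], 0], [0, [-1.4, 0, -2.6], 0], [0, [-1.7, 0, -2.8], 0], [0, [-1.73, 0, -2.83], 0], [0, [-1.73, 0, -2.83], 0], [0, [-1.73, 0, -2.83], 0], [0, [-1.73, 0, -2.83], 0]]'

```text
clock: 11.65
eef_pos: [0.5125, 0.1164, 0.2082]
tool_rot: [-0.014, 1.0, -0.0, -0.002]
ft_force: [-0.7, -0.1, -0.4]
grip_width: -0.0001
```

```bash
python3 look.py 10; python3 -c "
from h import *
c=ld('w10');cv2.imwrite('pics/w10b.png',cv2.resize(c['color'][90:270,130:390],None,fx=3,fy=3,interpolation=2)[:,:,::-1])"
```

```text
11.65 TCPjig [-12.03  -0.61 208.24] edge d,h 71.97 128.24 F [-0.7 -0.1 -0.4] M [ 0.03  0.01 -0.02]
edges (row,grad,angle) [(73.5, 83, 185.0), (76.5, 115, 185.0), (85.5, 68, 126.0), (106.5, 66, 65.0), (115.5, 107, 30.0)]
```

View pics/w10b.png

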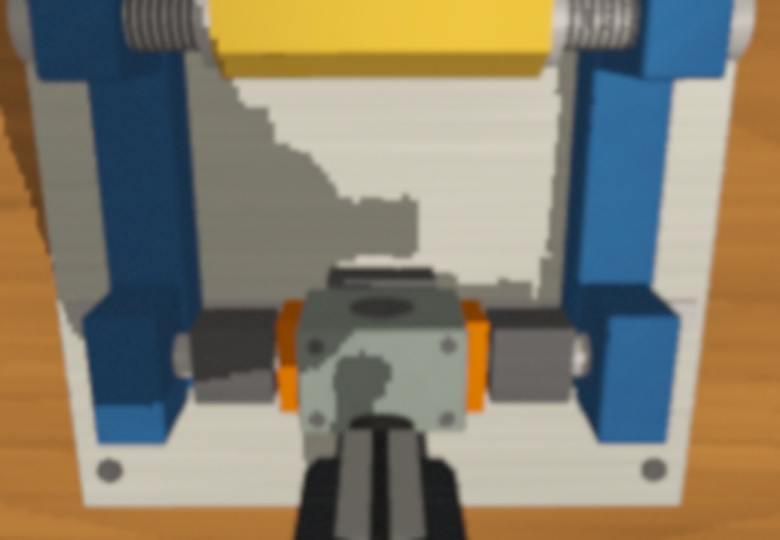

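```bash
python3 - <<'E'
from h import *
c=ld('w10');o=np.load('pics/o10.npy',allow_pickle=True).item()
a=c['color'][184:234,185:300];cv2.imwrite('pics/w10c.png',cv2.resize(a,None,fx=6.9,fy=6.9,interpolation=2)[:,:,::-1])
for v in(215,220): print(v,[(u,*map(int,c['color'][v,u])) for u in list(range(214,234))+list(range(282,300))])
# scale at z .074
print(proj(c,[J(.025,y/1e3,.074) for y in(-46,-42,-38,-30,30,38,42,46)],o))
E
```

```text
215 [(214, 101, 96, 94), (215, 101, 97, 94), (216, 102, 97, 95), (217, 102, 98, 96), (218, 102, 97, 95), (219, 100, 96, 93), (220, 89, 83, 81), (221, 98, 69, 59), (222, 161, 86, 33), (223, 205, 109, 0), (224, 215, 117, 0), (225, 217, 119, 0), (226, 217, 120, 0), (227, 214, 119, 0), (228, 196, 116, 45), (229, 152, 122, 97), (230, 139, 141, 127), (231, 146, 152, 139), (232, 149, 155, 142), (233, 150, 156, 143), (282, 151, 158, 145), (283, 150, 156, 143), (284, 155, 151, 136), (285, 182, 139, 109), (286, 211, 126, 42), (287, 218, 123, 0), (288, 219, 122, 0), (289, 219, 122, 0), (290, 215, 119, 0), (291, 192, 103, 0), (292, 126, 72, 40), (293, 78, 70, 66), (294, 93, 90, 87), (295, 104, 99, 96), (296, 105, 101, 98), (297, 105, 101, 98), (298, 105, 100, 97), (299, 106, 101, 98)]
220 [(214, 100, 97, 94), (215, 101, 97, 94), (216, 101, 97, 94), (217, 101, 97, 95), (218, 102, 97, 95), (219, 99, 94, 93), (220, 95, 90, 87), (221, 103, 88, 79), (222, 152, 105, 74), (223, 194, 117, 43), (224, 212, 118, 0), (225, 216, 118, 0), (226, 217, 119, 0), (227, 214, 117, 0), (228, 195, 111, 25), (229, 152, 117, 90), (230, 140, 142, 129), (231, 149, 156, 143), (232, 150, 157, 144), (233, 150, 157, 144), (282, 150, 157, 144), (283, 149, 154, 141), (284, 159, 147, 127), (285, 186, 133, 91), (286, 211, 123, 18), (287, 218, 121, 0), (288, 218, 122, 0), (289, 218, 122, 0), (290, 215, 123, 0), (291, 198, 127, 72), (292, 149, 117, 97), (293, 95, 89, 83), (294, 95, 90, 89), (295, 101, 96, 94), (296, 102, 98, 95), (297, 102, 97, 95), (298, 102, 98, 95), (299, 102, 98, 96)]
[[214.16009775 214.34805467]
 [217.8468557  214.34977803]
 [221.5342374  214.35137595]
 [228.91063425 214.35419548]
 [284.25756529 214.35934329]
 [291.63395058 214.35789584]
 [295.32132541 214.35698377]
 [299.00807579 214.35594615]]
```

View pics/w10c.png

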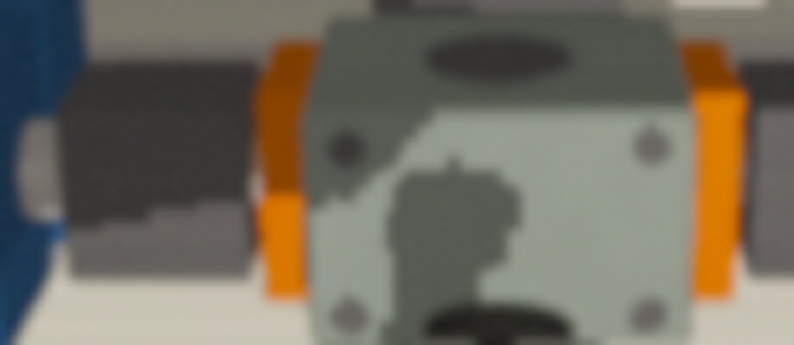

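Call:
move_arm --motion '[[0, [0.5, 0, 0.4], 0], [0, [1.0, 0, 1.0], 0], [0, [1.44, 0, 1.6], 0], [0, [1.44, 0, 2.0], 0], [0, [1.44, 0, 2.2], 0], [0, [1.43, 0, 2.3], 0], [0, [1.41, 0, 2.37], 0], [0, [1.38, 0, 2.42], 0], [0, [1.33, 0, 2.44], 0], [0, [1.3, 0, 2.44], 0]]'

```text
clock: 12.7
eef_pos: [0.449, 0.115, 0.0917]
tool_rot: [-0.014, 1.0, 0.001, 0.0]
ft_force: [-11.5, -1.6, 24.9]
grip_width: 0.0001
```

```bash
python3 look.py 11
```

```text
12.7 TCPjig [-75.57  -0.15  91.66] edge d,h 8.43 11.66 F [-11.5  -1.6  24.9] M [-0.4   2.93  0.06]
edges (row,grad,angle) [(180.5, 78, 185.0), (182.5, 86, 173.0), (229.5, 69, 71.0), (235.5, 133, 52.0)]
```

View pics/w11z.png

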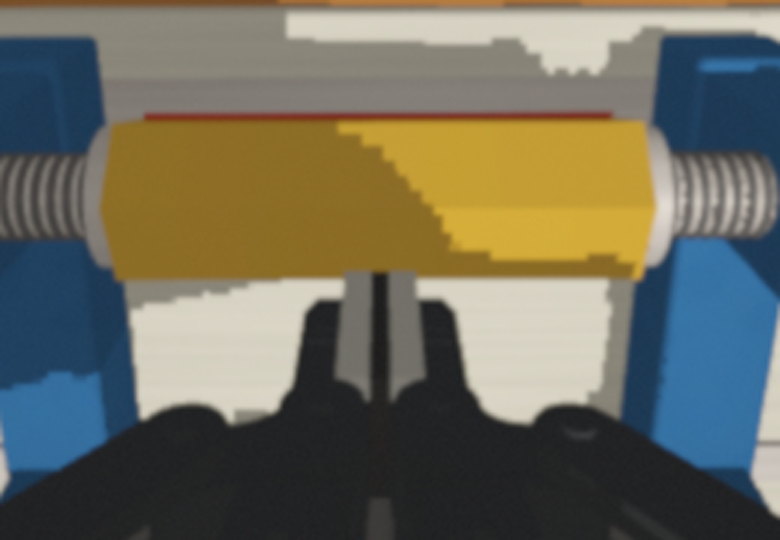

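Call:
move_arm --motion '[[0, [0, 0, -0.5], 0], [0, [0, 0, -1.2], 0], [0, [-0.3, 0, -2.0], 0], [0, [-0.9, 0, -2.44], 0], [0, [-1.3, 0, -2.44], 0], [0, [-1.3, 0, -2.44], 0], [0, [-1.3, 0, -2.44], 0], [0, [-1.3, 0, -2.44], 0], [0, [-1.3, 0, -2.44], 0], [0, [-1.3, 0, -2.44], 0]]'

```text
clock: 13.75
eef_pos: [0.5133, 0.1165, 0.2098]
tool_rot: [-0.014, 1.0, -0.0, -0.0]
ft_force: [0.1, 1.8, -0.6]
grip_width: 0.0
```

```bash
python3 look.py 12; cat > pads.py <<'E'
import sys
from h import *
c=ld('w'+sys.argv[1])
a=c['color'][184:234,185:300];cv2.imwrite('pics/w'+sys.argv[1]+'c.png',cv2.resize(a,None,fx=6.9,fy=6.9,interpolation=2)[:,:,::-1])
for v in(215,220): print(v,[(u,*map(int,c['color'][v,u])) for u in list(range(216,231))+list(range(283,298))])
E
python3 pads.py 12
```

```text
13.75 TCPjig [-11.22  -0.47 209.76] edge d,h 72.78 129.76 F [ 0.1  1.8 -0.6] M [-0.   -0.02  0.03]
edges (row,grad,angle) [(72.5, 96, 185.0), (75.5, 103, 185.0), (89.5, 16, 109.0), (109.5, 49, 50.0), (112.5, 117, 36.0)]
215 [(216, 104, 100, 98), (217, 104, 100, 96), (218, 105, 102, 98), (219, 104, 100, 98), (220, 102, 98, 95), (221, 113, 90, 81), (222, 164, 93, 46), (223, 207, 112, 0), (224, 216, 117, 0), (225, 217, 119, 0), (226, 218, 120, 0), (227, 215, 119, 0), (228, 197, 118, 51), (229, 156, 128, 105), (230, 143, 147, 134), (283, 151, 154, 140), (284, 159, 142, 121), (285, 189, 126, 75), (286, 213, 123, 0), (287, 219, 123, 0), (288, 219, 123, 0), (289, 217, 121, 0), (290, 205, 112, 0), (291, 168, 93, 30), (292, 113, 84, 72), (293, 102, 96, 93), (294, 107, 101, 98), (295, 107, 101, 98), (296, 107, 102, 99), (297, 107, 102, 99)]
220 [(216, 102, 98, 95), (217, 103, 98, 96), (218, 102, 98, 95), (219, 103, 98, 95), (220, 101, 97, 93), (221, 105, 91, 85), (222, 137, 87, 60), (223, 185, 101, 6), (224, 211, 115, 0), (225, 216, 118, 0), (226, 217, 119, 0), (227, 214, 118, 0), (228, 197, 113, 28), (229, 154, 119, 92), (230, 141, 143, 129), (283, 150, 152, 138), (284, 159, 138, 116), (285, 189, 120, 63), (286, 213, 119, 0), (287, 218, 121, 0), (288, 219, 122, 0), (289, 217, 122, 0), (290, 204, 117, 5), (291, 164, 101, 54), (292, 109, 87, 76), (293, 101, 96, 93), (294, 103, 99, 96), (295, 103, 100, 96), (296, 103, 99, 96), (297, 103, 99, 96)]
```

View pics/w12c.png

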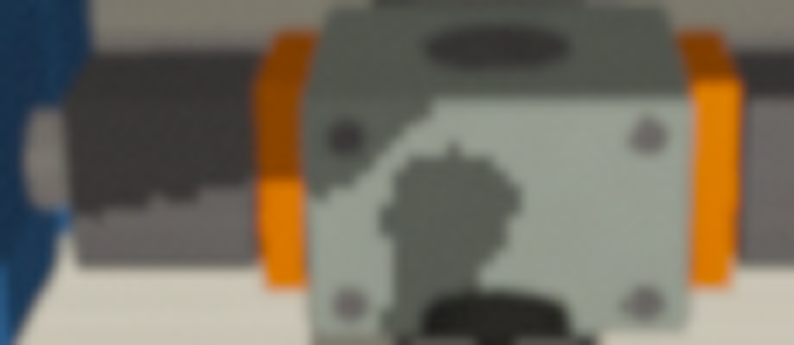

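Call:
move_arm --motion '[[0, [0.5, 0, 0.4], 0], [0, [1.0, 0, 1.0], 0], [0, [1.32, 0, 1.6], 0], [0, [1.32, 0, 2.1], 0], [0, [1.32, 0, 2.27], 0], [0, [1.31, 0, 2.34], 0], [0, [1.27, 0, 2.4], 0], [0, [1.23, 0, 2.45], 0], [0, [1.2, 0, 2.48], 0], [0, [1.2, 0, 2.49], 0]]'

```text
clock: 14.8
eef_pos: [0.4549, 0.115, 0.0858]
tool_rot: [-0.014, 1.0, 0.0, 0.001]
ft_force: [0.5, 0.2, 0.1]
grip_width: 0.0002
```

```bash
python3 look.py 13
```

```text
14.8 TCPjig [-69.59  -0.33  85.81] edge d,h 14.41 5.81 F [0.5 0.2 0.1] M [0.01 0.1  0.  ]
edges (row,grad,angle) [(172.5, 70, 185.0), (175.5, 82, 172.0), (230.5, 72, 53.0)]
```

View pics/w13z.png

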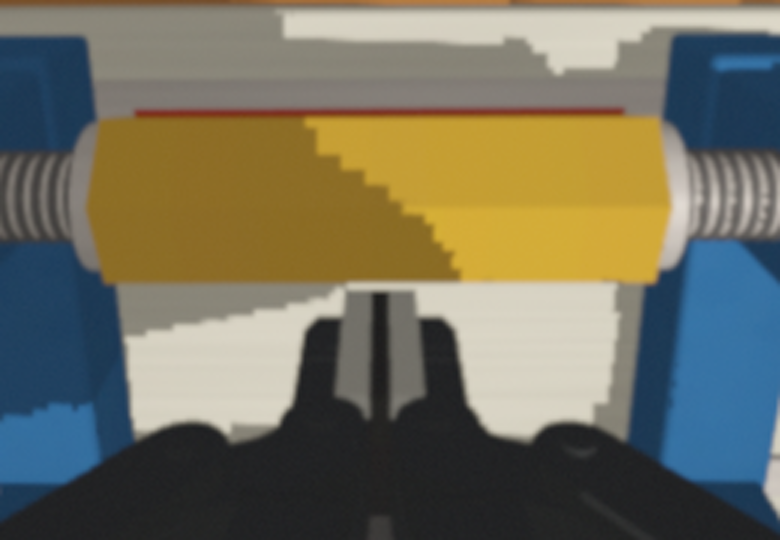

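Call:
move_arm --motion '[[0, [-0.06, 0, -0.3], 0], [0, [0.0, 0, -0.5], 0], [0, [0.12, 0, -0.45], 0], [0, [0.12, 0, -0.3], 0], [0, [0.12, 0, -0.2], 0], [0, [0.12, 0, -0.13], 0], [0, [0.115, 0, -0.08], 0], [0, [0.105, 0, -0.04], 0], [0, [0.095, 0, -0.01], 0], [0, [0.095, 0, -0.01], 0]]'

```text
clock: 15.85
eef_pos: [0.4507, 0.1149, 0.0893]
tool_rot: [-0.014, 1.0, 0.0, 0.002]
ft_force: [-6.2, -2.9, 27.4]
grip_width: -0.0001
```

```bash
python3 look.py 14
```

```text
15.85 TCPjig [-73.8   -0.33  89.26] edge d,h 10.2 9.26 F [-6.2 -2.9 27.4] M [-0.55  1.52  0.03]
edges (row,grad,angle) [(178.5, 76, 185.0), (185.5, 63, 157.0), (230.5, 65, 66.0), (235.5, 154, 48.0)]
```

View pics/w14z.png

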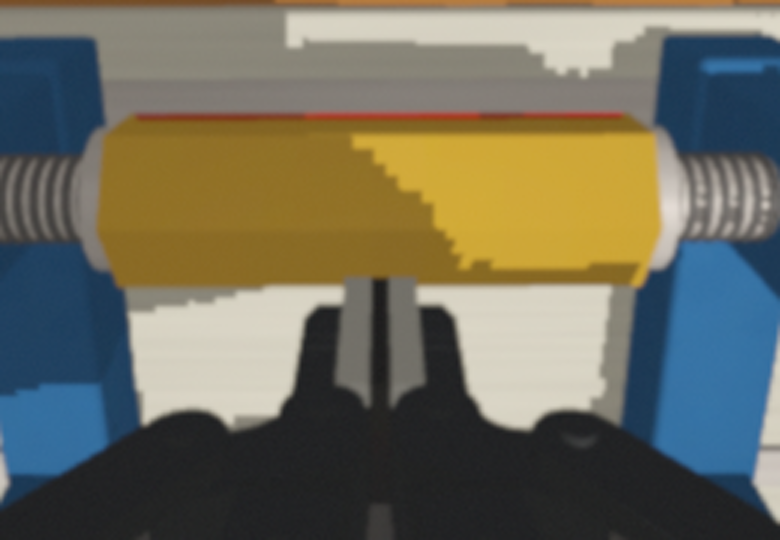

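Call:
move_arm --motion '[[0, [0, 0, -0.5], 0], [0, [0, 0, -1.2], 0], [0, [-0.3, 0, -2.0], 0], [0, [-0.9, 0, -2.42], 0], [0, [-1.3, 0, -2.42], 0], [0, [-1.3, 0, -2.42], 0], [0, [-1.3, 0, -2.42], 0], [0, [-1.3, 0, -2.42], 0], [0, [-1.3, 0, -2.42], 0], [0, [-1.3, 0, -2.42], 0]]'

```text
clock: 16.9
eef_pos: [0.5135, 0.1165, 0.2066]
tool_rot: [-0.014, 1.0, -0.0, -0.0]
ft_force: [-0.1, -0.8, 0.2]
grip_width: -0.0002
```

```bash
python3 look.py 15; python3 pads.py 15; python3 - <<'E'
from h import *
# jaw-to-jaw: pad outer edges / holder mounting positions across views
for t in('10','12','15'):
    c=ld('w'+t);o=np.load(f'pics/o{t}.npy',allow_pickle=True).item()
    h=cv2.cvtColor(c['color'],cv2.COLOR_RGB2HSV)
    # blue block inner edge rows 205-215
    m=cv2.inRange(h,(98,120,40),(125,255,255))
    for v in(228,):
        r=np.where(m[v,150:370])[0]+150
        print(t,v,r[:1],r[-1:], [int(x) for x in r[np.where(np.diff(r)>8)[0]]],[int(x) for x in r[np.where(np.diff(r)>8)[0]+1]])
E
```

```text
16.9 TCPjig [-11.04  -0.46 206.64] edge d,h 72.96 126.64 F [-0.1 -0.8  0.2] M [0.   0.   0.01]
edges (row,grad,angle) [(72.5, 112, 185.0), (75.5, 81, 185.0), (111.5, 77, 41.0)]
215 [(216, 103, 98, 96), (217, 102, 98, 96), (218, 103, 99, 96), (219, 104, 99, 97), (220, 104, 97, 94), (221, 121, 93, 82), (222, 171, 98, 46), (223, 208, 113, 0), (224, 216, 119, 0), (225, 217, 119, 0), (226, 214, 118, 0), (227, 198, 110, 0), (228, 158, 110, 81), (229, 138, 136, 122), (230, 144, 150, 138), (283, 150, 156, 143), (284, 153, 149, 134), (285, 182, 137, 106), (286, 211, 125, 38), (287, 218, 122, 0), (288, 219, 123, 0), (289, 219, 121, 0), (290, 215, 120, 0), (291, 193, 108, 24), (292, 137, 93, 72), (293, 107, 99, 94), (294, 107, 102, 99), (295, 106, 101, 98), (296, 106, 101, 98), (297, 107, 102, 98)]
220 [(216, 101, 97, 95), (217, 101, 98, 95), (218, 102, 98, 95), (219, 101, 98, 95), (220, 102, 97, 94), (221, 117, 96, 87), (222, 164, 99, 62), (223, 204, 111, 0), (224, 215, 117, 0), (225, 216, 119, 0), (226, 214, 116, 0), (227, 198, 107, 0), (228, 157, 104, 69), (229, 136, 130, 114), (230, 144, 149, 136), (283, 149, 154, 140), (284, 158, 145, 125), (285, 185, 129, 85), (286, 212, 123, 7), (287, 218, 121, 0), (288, 218, 121, 0), (289, 218, 122, 0), (290, 215, 120, 0), (291, 195, 113, 39), (292, 139, 98, 81), (293, 103, 97, 94), (294, 102, 98, 95), (295, 102, 98, 95), (296, 102, 98, 95), (297, 102, 99, 95)]
10 228 [162] [351] [187] [326]
12 228 [163] [349] [188] [326]
15 228 [163] [350] [188] [325]
```

View pics/w15c.png

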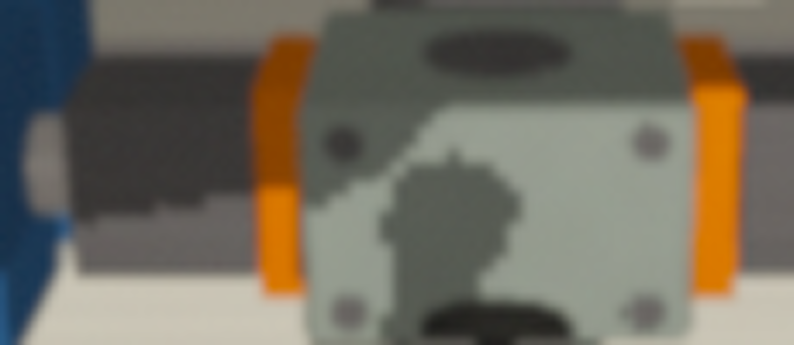

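Call:
move_arm --motion '[[0, [-0.7, 0, -0.1], 0], [0, [-1.4, 0, -0.16], 0], [0, [-2.0, 0, -0.1], 0], [0, [-2.2, 0, 0.1], 0], [0, [-2.2, 0, 0.4], 0], [0, [-2.2, 0, 0.6], 0], [0, [-2.2, 0, 0.6], 0], [0, [-2.2, 0, 0.6], 0], [0, [-2.2, 0, 0.6], 0], [0, [-2.2, 0, 0.6], 0]]'

```text
clock: 17.95
eef_pos: [0.6246, 0.1197, 0.1781]
tool_rot: [-0.014, 1.0, 0.0, 0.001]
ft_force: [0.3, 0.2, -0.3]
grip_width: 0.0001
```

```bash
python3 - <<'E'
from h import *
o=get_obs();print(o['clock'],invJ(o['eef_pos']),o['ft_force'])
s=shot('side','s16');t=shot('top','t16')
a=cv2.resize(s['color'][130:280,170:320],None,fx=4,fy=4,interpolation=2);b=cv2.resize(t['color'][100:260,180:300],None,fx=3.75,fy=3.75,interpolation=2)
cv2.imwrite('pics/s16z.png',a[:,:,::-1])
E
```

```text
17.95 [ 0.10008496 -0.00039502  0.17813616] [ 0.26206768  0.1803897  -0.30801976]
```

View pics/s16z.png

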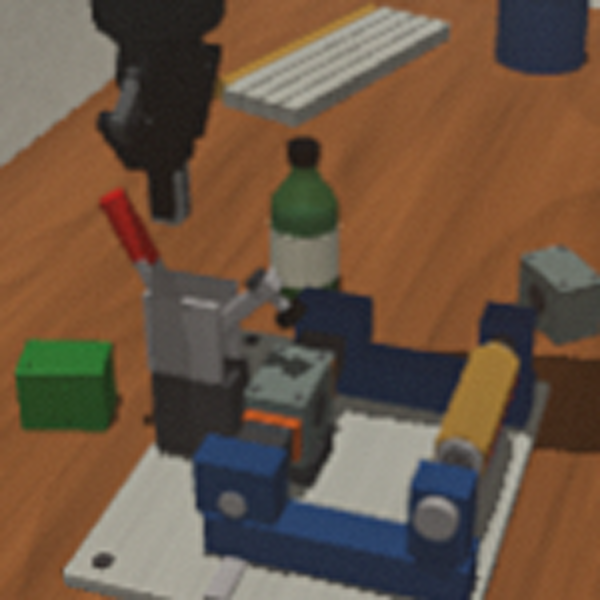

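Call:
move_arm --motion '[[0, [-0.3, 0, 0.02], 0], [0, [-0.48, 0, 0.07], 0], [0, [-0.65, 0, 0.15], 0], [0, [-0.8, 0, 0.3], 0], [0, [-0.9, 0, 0.45], 0], [0, [-0.97, 0, 0.6], 0], [0, [-1.0, 0, 0.75], 0], [0, [-1.02, 0, 0.9], 0], [0, [-1.02, 0, 1.02], 0], [0, [-1.02, 0, 1.05], 0]]'

```text
clock: 19.05
eef_pos: [0.6762, 0.1211, 0.1307]
tool_rot: [-0.014, 1.0, 0.0, 0.003]
ft_force: [-9.0, -1.9, 30.2]
grip_width: -0.0002
```

```bash
python3 - <<'E'
from h import *
o=get_obs();print(o['clock'],invJ(o['eef_pos']),o['ft_force'])
s=shot('side','s17')
a=cv2.resize(s['color'][130:280,170:320],None,fx=4,fy=4,interpolation=2)
cv2.imwrite('pics/s17z.png',a[:,:,::-1])
E
```

```text
19.05 [ 0.15174568 -0.00047389  0.13072152] [-9.01381854 -1.93780189 30.15167315]
```

View pics/s17z.png

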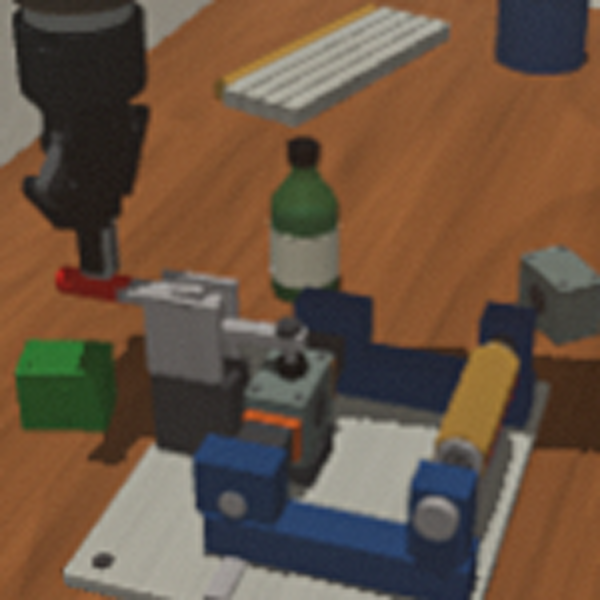

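Call:
move_arm --motion '[[0, [0, 0, -0.15], 0], [0, [0, 0, -0.5], 0], [0, [0, 0, -1.0], 0], [0, [0, 0, -1.6], 0], [0, [0.5, 0, -1.9], 0], [0, [1.2, 0, -2.0], 0], [0, [2.0, 0, -2.0], 0], [0, [2.7, 0, -2.0], 0], [0, [3.2, 0, -2.0], 0], [0, [3.2, 0, -2.0], 0]]'

```text
clock: 20.1
eef_pos: [0.5111, 0.1163, 0.2237]
tool_rot: [-0.014, 1.0, -0.0, -0.002]
ft_force: [0.6, 1.1, -0.6]
grip_width: -0.0001
```

```bash
python3 look.py 18; python3 pads.py 18 >/dev/null; python3 - <<'E'
from h import *
s=shot('side','s18');t=shot('top','t18')
cv2.imwrite('pics/s18z.png',cv2.resize(s['color'][150:300,150:350],None,fx=4,fy=4,interpolation=2)[:,:,::-1])
cv2.imwrite('pics/t18z.png',cv2.resize(t['color'][100:260,130:350],None,fx=3.6,fy=3.6,interpolation=2)[:,:,::-1])
c=ld('w18');cv2.imwrite('pics/w18b.png',cv2.resize(c['color'][90:270,130:390],None,fx=3,fy=3,interpolation=2)[:,:,::-1])
E
```

```text
20.1 TCPjig [-13.41  -0.67 223.73] edge d,h 70.59 143.73 F [ 0.6  1.1 -0.6] M [-0.   -0.02 -0.02]
edges (row,grad,angle) [(76.5, 87, 185.0), (81.5, 84, 158.0), (114.5, 68, 37.0)]
```

View pics/s18z.png

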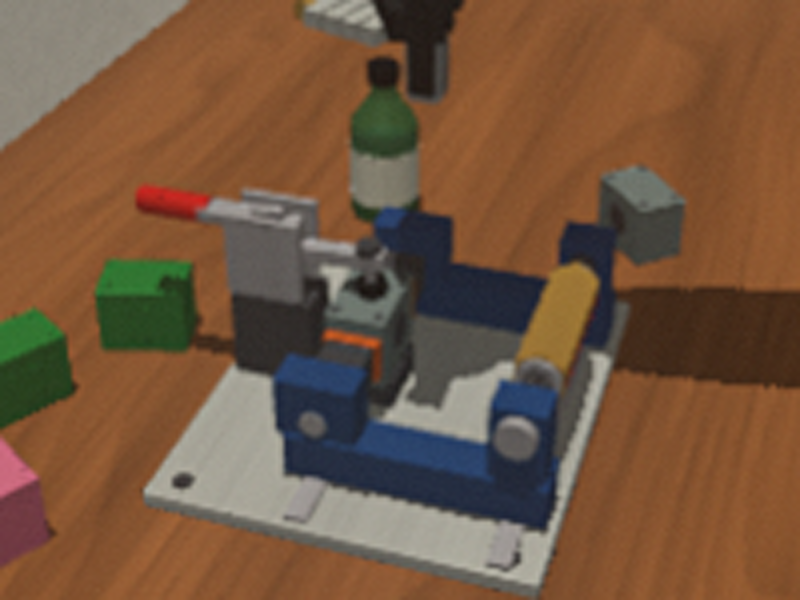

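View pics/t18z.png

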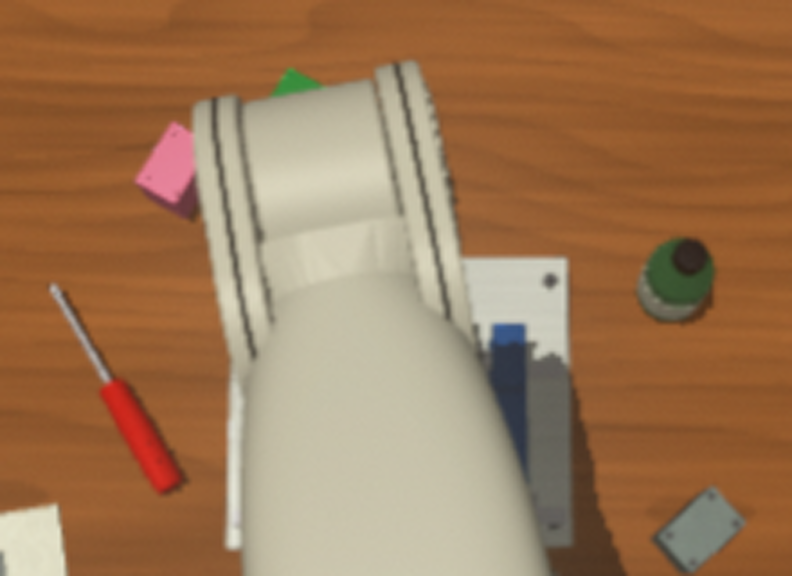

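View pics/w18b.png

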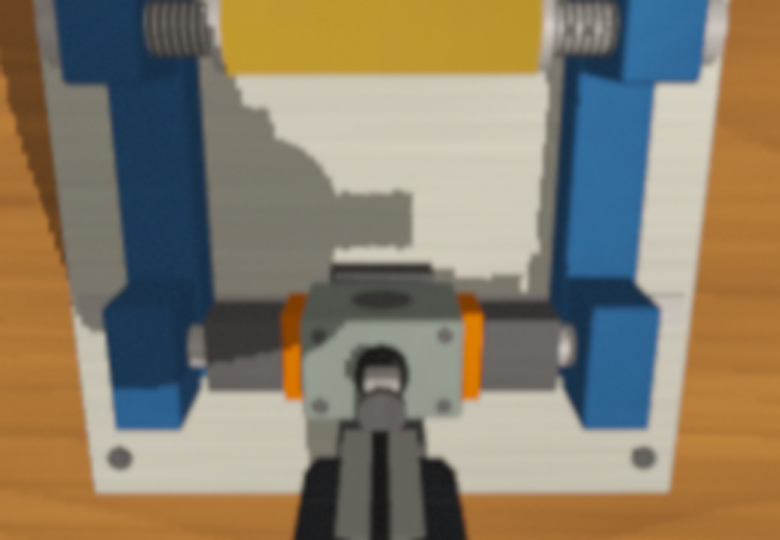

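```bash
python3 -c "
from h import *
print(get_obs()['joint_vel'].round(3)); print(job_done())"
```

```text
[-0.003  0.019  0.024  0.    -0.002  0.003]
the job is handed in; nothing more can be done
None
```

The job is handed in: the turnbuckle is tightened and the toggle clamp is over centre. The hand-in gives no verdict, so I don't know whether it passed. It took about 20 s of the 72 s.

**Barrel:** I turned it with the closed fingertips, pressing a corner down stroke by stroke, from about 0.16 to 3.0 rad. Near the end the wrist pictures showed no gap left between either orange pad and its holder. The last readings while pushing were about 25 to 27 N at the fingertip, or roughly 0.4 N m on the barrel.

**Clamp:** With the handle still up, I pushed the grip down its arc to the stop, which I felt at about 30 N with the grip level. I then let go and withdrew upward.

**Last pictures:**
- The handle stayed level after release, with the rubber pad on the part.
- The housing looked square and centred between the pads.
- The bottle, screwdriver and spare housing did not look moved.
- The wrist force was about 1 N, so the robot was touching nothing.

**Checks that failed or disagreed:**
- The first two tries on the barrel slipped off because the arm yields sideways under load, and one late push also slipped off.
- The barrel seemed to sit about 1 mm nearer the robot than my first estimate.
- The final barrel angle read between 2.96 and 3.02 rad depending on the picture.
- I judged the grip and hold-down forces only from the closed pad gaps and the force I felt; they were not measured directly.

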